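# Isolate the cell supply and pull the fuse for inspection

### The job

The supply to the flow cell has to be made dead and its fuse looked at: turn the rotary handle of the fused isolator a quarter turn anticlockwise (seen from above) from on to off, which swings its locking tongue off the fuse carrier. Then draw the fuse carrier straight up out of its base by its grip, raise it to about 25 cm above the bench and tip its grip about 45 degrees over to the front (its rear is the side that faced away from you), so that the fuse link in its rear face looks upward. Finish while holding it still like that, with the isolator left off and the other things on the bench left where they are.

Things in the scene. Friction and masses are not known exactly. Their poses are not given: they have to be found in the camera images.
- isolator: Fused isolator fixed to the bench: plate 130 (x) x 216 (y) x 6 mm with a grey switch housing (100 x 72 mm, top at 56 mm, centre y = -50 mm) and a lower grey fuse base (70 x 100 mm, top at 30 mm, centre y = +50 mm). Origin: middle of the plate's underside, on the bench. x points to its rear (the front, -x, is turned roughly to the robot), y from switch to fuse, z up.
- switch_handle (a joint): Angle of the rotary handle about its upright axis at x = 0, y = -50 mm of the isolator; grows anticlockwise from above. 0 = on (bar and tongue along the isolator's +y, carrier locked in), 1.571 = off (along its -x, to the front). Stops at both ends; an over-centre spring resists with up to about 0.2 N m until half way, then snaps it on to the far stop and holds it there.
- handle_grip (a point): Point on the handle's axis, 90 mm above the bench, at which to grip the black bar across its flat upright sides: 14 mm thick (x), 64 mm long (36 mm along +y, the tongue's side, and 28 mm along -y), standing 61 to 101 mm above the bench, on a black boss of 18.5 mm radius (top at 64 mm). x and y turn with the handle.
- handle_tongue (a point): Tip of the handle's flat steel locking tongue, 64 mm from the axis along the bar, 18 mm wide, 58 to 61 mm above the bench, part of a steel cam disc of 28 mm radius. At on it overlaps the carrier's shoulder by 10 mm, 2 mm above it.
- fuse_carrier: Black pull-out fuse carrier, about 0.16 kg, seated in the fuse base at x = 0, y = +50 mm, axes parallel to the isolator's. Origin: middle of the underside of its body (30 x 92 x 26 mm), 30 mm above the bench when seated. Two blades 20 mm long point down from it, in spring jaws (about 5 to 8 N to draw). +x: rear face with the open white fuse link, 54 x 15 mm; z: up through the grip.
- carrier_grip (a point): Middle of the carrier's ribbed upright grip, 16 mm thick (x), 40 mm long (y), from 26 to 62 mm above the carrier's origin; grip it across the 16 mm. This point is 48 mm above the carrier's origin, 78 mm above the bench when seated. Axes as the carrier's.
- open_cell: Bystander: half-assembled cell, steel plate with white frame and studs, 109 x 166 x 63 mm, lying on the bench; origin under its centre.
- test_cell: Bystander: bolted flow cell of two upright steel plates, 88 x 96 x 92 mm; origin under its centre.
- blue_bin: Bystander: blue plastic parts bin, 87 x 112 x 62 mm; origin under its centre.
- beaker: Bystander: clear plastic beaker, 113 x 122 x 166 mm; origin under its centre.
- end_plate: Bystander: square steel plate, 92 x 92 x 11 mm; origin under its centre.
- tape_roll: Bystander: roll of black tape, 93 x 93 x 19 mm, lying towards the back; origin under its centre.
- spanner: Bystander: small open-ended spanner, 22 x 128 x 5 mm, lying in front; origin under its centre.
Mind the look-alikes: they are no part of the job. Of the things like the fuse_carrier, leave any that is purple; of the rest the smaller one is meant.

How it is judged:
By the outcome, as a careful person would: the job done as asked, in the order asked, and still so for the second after the job is handed in, while the arm keeps its last pose, push and grip.
It also fails if it takes over 54 s, if anything falls off the work surface, if the arm or the gripper's body presses on something with over 40 N, if the wrist force passes 120 N, or if a joint passes its speed limit or range.

### The arm

A 6-joint arm with a two-finger parallel gripper is mounted at the origin on a cart in front of the work surface, level with it; the furniture and walls round the work are solid. World frame = base frame: x ahead of the robot, y to its left, z up, the work surface at z = 0. Lengths are in m, angles in rad, forces in N, time in s.
With the tool pointing down it reaches from about 0.35 to 0.775 m from the base axis. Payload 5.5 kg.
Tool frame: the origin (TCP) lies midway between the tips of the shut fingers; the grasp point (between the pads) lies 19 mm behind it; z points along the fingers, y is the line along which they close (so a half turn about z gives the same grasp; the last joint's range is limited). The gripper opens to 85 mm and grips with 20 to 120 N. Pads are 22 mm wide; open, the fingers measure 114 mm over their backs; the gripper's body (76 mm by 85 mm) begins 54 mm behind the grasp point. The pads swing forward as they close: fully open they stand 13 mm farther back than shut.
Start: joints at [1.038, 0.313, 0.046, 1.304, 0, 1.431], TCP at [0.22, 0.531, 0.231] pointing down, gripper open.
Joint ranges: [-2.76, 2.76], [-0.86, 1.69], [-1.03, 1.26], [-2.2, 2.34], [-1.47, 1.5], [-3.14, 3.14]. Speed limits (rad/s): [2.57, 2.57, 3.14, 3.14, 3.14, 3.14].

### API

Orientations are given as a unit quaternion [w, x, y, z].
In Python, from workcell import env gives the robot as it stands.
- The arm moves only by the tool move_arm, never from a script. Its argument "targets" is a list of rows, each a list of 3 entries, a list of its own where there are three numbers: the shift along the tool's x, y, z in mm, then the turn, a rotation vector about the tool's x, y, z in units of 10 degrees (1.0 is 10 degrees), then the closure, from -1 (fully open) to 1 (shut). In form: [[[dx, dy, dz], [ax, ay, az], gripper], ...]. A call has 1 to 5 rows; each row is the pose to reach, as a shift and turn from the pose commanded when the call began, along the tool's axes at that moment; what a row does not reach only later rows make up. A row lasts 1/8 s, in which the tool goes at most 62.5 mm and 10.7 degrees, less where a joint would pass 70% of its speed; a pose out of reach is approached as far as the arm can. A call with a gripper value outside its range is refused whole. The fingers move at their own pace and stop on an object; "squeeze" is the grip in N (left out, the last holds). Time passes only in rows, so rows that repeat a pose let the fingers close. It gives the time, the measured TCP pose, the force, the opening and the grip force at its end, in the units of the state.
- env.get_state(): the state, without advancing time (a new reading comes with each control period).
- env.read_camera(name): name is "scene" or "top"; returns a dict with "pixels" (400x640x3 uint8, red, green, blue), "fovy" (degrees; the focal length in pixels is half the picture's height over the tangent of half this angle, whatever the lens; pixels are square), "cx", "cy" (the principal point, pixels), "dist_coeffs" ([k1, k2, p1, p2, k3] as OpenCV has them; the pictures are not rectified), "extrinsics" (4x4, takes a point from world to camera coordinates). Camera axes: x right, y up, looking along -z (the intrinsics and any distortion apply to the point x, -y, -z); pixel columns grow to the right and rows downward; lengths in m; the calibration is good to about 2 mm. A picture is of the moment at which its call begins. There is no depth.
- env.hand_in(): hands the job in; it is judged then, once.
Trained networks look in a picture, given as the dict that the camera call returned (one of the last four; its "shot" number tells which), for a name from the list of things; names that differ only in an ending like _2 or _b are one class to them, and where a whole thing is asked for, a point or a joint stands for the part that bears it (a point fixed in the world has none). Each returns a list of dicts, best first, with "confidence" (0 to 1); they miss things now and then, are a little off and sometimes report something else, mostly with a low value. They report only what shows in the picture. A call takes as long as a camera call. They do not tell look-alikes from the thing itself.
- env.spot_in(thing, picture): "centre" ([x, y, z] in m, in world coordinates, good to about 4 mm: the middle of the surface that is visible of it).
- env.regions_of(thing, picture): "mask" (400x640 bool, what is visible of it).
- env.landmark_of(thing, picture): "centre" ([x, y, z] in m, in world coordinates, good to about 4 mm: a listed point, or the origin of a listed thing).
The state is a dict: "clock": time; "joint_pos": joint angles; "qvel": joint speeds; "tau": joint torques, N m; "tcp_pos": TCP position; "orientation": TCP orientation; "wrist_force": force on the tool from outside, world axes, zero at the start; "ft_torque": the same for the moment, N m; "finger_gap": finger opening in m; "grip_force": force on a finger pad.
Only numpy, scipy, OpenCV 4.12 (cv2) and the standard library are available. Lean on these libraries where they do the work, as an engineer would, in place of code of your own. Each camera call takes 0.05 s, during which the arm holds its last target. There are 200 camera calls.

## Working session

There is one attempt and no reset: what is moved stays moved. The work goes in short steps, Python scripts to look and compute and a tool call to move; the robot and the scene stay as the last step left them, time stands still between calls to the robot, and variables do not carry over. Pictures are saved under pics/ and viewed, at most 10 in all, crops included, and the job is handed in when it is done.

Besides the shell and the picture viewer there is one more tool, called after "Emit:" by a JSON object that holds its "api" and its "payload". move_arm: Moves the arm, as the interface text tells. Its arguments: {"type":"object","properties":{"targets":{"type":"array","items":{"type":"array"}},"squeeze":{"type":"number"}},"required":["targets"]}

```bash
mkdir -p pics; ls
python3 - <<'E'
from workcell import env
import cv2,numpy as np
s=env.get_state();print(s['clock'],s['tcp_pos'],s['orientation'],s['finger_gap'])
for c in ['scene','top']:
    p=env.read_camera(c);cv2.imwrite(f'pics/{c}0.png',p['pixels'][:,:,::-1])
    for t in ['isolator','handle_grip','handle_tongue','fuse_carrier','carrier_grip','test_cell','beaker','blue_bin','open_cell']:
        for r in env.landmark_of(t,p): print(c,t,np.round(r['centre'],4),round(r['confidence'],2))
E
```

```text
pics
0.0 [0.21981949 0.53074865 0.23040695] [-2.99970935e-04  1.95129398e-01  9.80777068e-01 -8.77752486e-04] 0.08554877269921371
scene isolator [ 0.5676 -0.2662  0.0023] 0.56
scene handle_grip [ 0.5605 -0.3121  0.0918] 0.67
scene handle_grip [ 4.502e-01  3.061e-01 -2.000e-04] 0.18
scene handle_tongue [ 0.5639 -0.2475  0.062 ] 0.69
scene fuse_carrier [ 0.5872 -0.4966  0.0254] 0.67
scene fuse_carrier [ 0.7208 -0.3269  0.0213] 0.6
scene fuse_carrier [ 0.5666 -0.2162  0.0291] 0.49
scene carrier_grip [ 0.5931 -0.5012  0.0893] 0.91
scene carrier_grip [ 0.5612 -0.2123  0.0787] 0.79
scene carrier_grip [ 0.7222 -0.3224  0.0657] 0.78
scene test_cell [ 0.3495  0.1816 -0.0006] 0.71
scene beaker [0.638  0.3491 0.0007] 0.7
scene beaker [ 0.5646 -0.2107  0.0805] 0.59
scene blue_bin [ 0.4495  0.3097 -0.0019] 0.77
scene open_cell [ 0.5899  0.0433 -0.0008] 0.63
scene open_cell [ 0.5667 -0.2665  0.0023] 0.39
top isolator [ 0.5636 -0.2601  0.0053] 0.74
top handle_tongue [ 0.566  -0.2496  0.0577] 0.85
top handle_tongue [ 0.3491  0.1794 -0.0027] 0.37
top fuse_carrier [ 0.5705 -0.2158  0.0346] 0.89
top fuse_carrier [ 0.7202 -0.3209  0.0197] 0.63
top carrier_grip [ 0.5699 -0.2157  0.0825] 0.73
top carrier_grip [ 0.5904 -0.499   0.0892] 0.7
top carrier_grip [ 0.7204 -0.3241  0.0664] 0.67
top test_cell [0.3471 0.1785 0.0005] 0.63
top beaker [0.6385 0.3532 0.0015] 0.75
top beaker [ 0.7148 -0.1208  0.0039] 0.28
top blue_bin [ 0.4523  0.304  -0.0006] 0.6
top open_cell [0.588  0.0446 0.0016] 0.97
```

View pics/scene0.png

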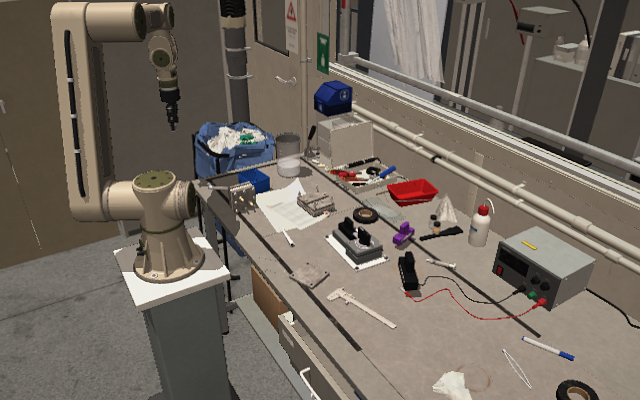

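View pics/top0.png

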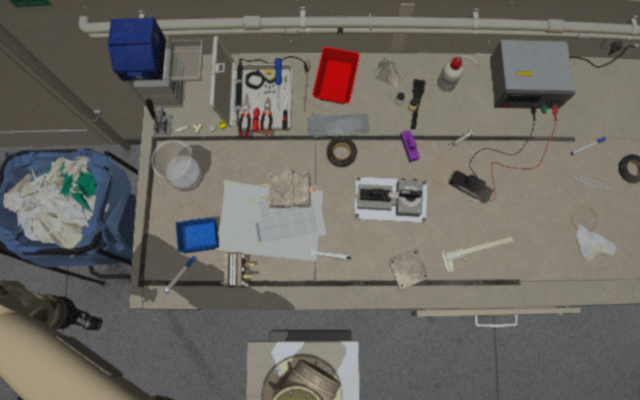

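The scene shows the isolator around (355,245), with the dark carrier and handle on it. The purple look-alike is at (403,233) and the larger black one at (408,272). In the top view the isolator plate spans (355–427, 179–220), with the carrier on its left and the switch on its right. Next I'll measure the yaw.

```bash
cat > h.py <<'E'
from workcell import env
import cv2,numpy as np
from scipy.spatial.transform import Rotation as R
def K(p):
    f=200/np.tan(np.radians(p['fovy'])/2); return np.array([[f,0,p['cx']],[0,f,p['cy']],[0,0,1.]])
F=np.diag([1,-1,-1.])
def to_plane(p,px,z):
    E=np.array(p['extrinsics']);u=cv2.undistortPoints(np.float64(px).reshape(-1,1,2),K(p),np.float64(p['dist_coeffs']))[:,0]
    d=np.c_[u,np.ones(len(u))]@F@E[:3,:3]; o=-E[:3,:3].T@E[:3,3]
    return o+d*((z-o[2])/d[:,2])[:,None]
def proj(p,X):
    E=np.array(p['extrinsics']);r=F@E[:3,:3];t=F@E[:3,3]
    return cv2.projectPoints(np.float64(X).reshape(-1,3),cv2.Rodrigues(r)[0],t,K(p),np.float64(p['dist_coeffs']))[0][:,0]
def crop(p,c,n,w=40,h=30,s=10):
    x,y=map(int,c);cv2.imwrite(n,cv2.resize(p['pixels'][y-h:y+h,x-w:x+w,::-1],None,fx=s,fy=s,interpolation=cv2.INTER_CUBIC))
def q2R(q): return R.from_quat(np.r_[q[1:],q[0]])
def delta(P,Rt):
    "move rows numbers from the current measured pose to TCP at P with rotation Rt"
    s=env.get_state();r=q2R(s['orientation'])
    return np.round(r.inv().apply(np.array(P)-s['tcp_pos'])*1000,1),np.round(np.degrees((r.inv()*Rt).as_rotvec())/10,3)
E
python3 - <<'E'
from h import *
for c in ['scene','top']:
    p=env.read_camera(c)
    crop(p,(357,245) if c=='scene' else (391,200),f'pics/{c}1.png')
    g=cv2.cvtColor(p['pixels'],cv2.COLOR_RGB2GRAY)
    for t in ['isolator','handle_grip','fuse_carrier','carrier_grip']:
        for r in env.regions_of(t,p)[:3]:
            ys,xs=np.nonzero(r['mask']); print(c,t,round(r['confidence'],2),xs.mean().round(1),ys.mean().round(1),len(xs))
            if t=='isolator' and abs(xs.mean()-390)<60:
                X=to_plane(p,np.c_[xs,ys],0.006)[:,:2]
                print(cv2.minAreaRect(np.float32(X*1000)))
E
```

```text
scene isolator 0.77 357.7 247.9 1572
((577.2954711914062, -251.77098083496094), (239.5340118408203, 158.57681274414062), 86.30321502685547)
scene handle_grip 0.62 362.6 237.7 231
scene fuse_carrier 0.87 408.4 271.8 617
scene fuse_carrier 0.75 347.1 227.4 254
scene fuse_carrier 0.59 403.2 233.6 324
scene carrier_grip 0.89 403.1 233.5 290
scene carrier_grip 0.62 347.2 227.8 275
scene carrier_grip 0.61 407.7 270.8 548
top isolator 0.56 392.6 199.5 2655
((564.6216430664062, -261.93853759765625), (215.06265258789062, 131.75262451171875), 86.42436981201172)
top fuse_carrier 0.9 471.6 186.1 694
top fuse_carrier 0.6 408.7 146.6 343
top fuse_carrier 0.56 374.8 194.3 369
top carrier_grip 0.91 471.3 185.9 722
top carrier_grip 0.76 409.3 146.2 359
top carrier_grip 0.68 374.5 194.3 348
```

View pics/top1.png

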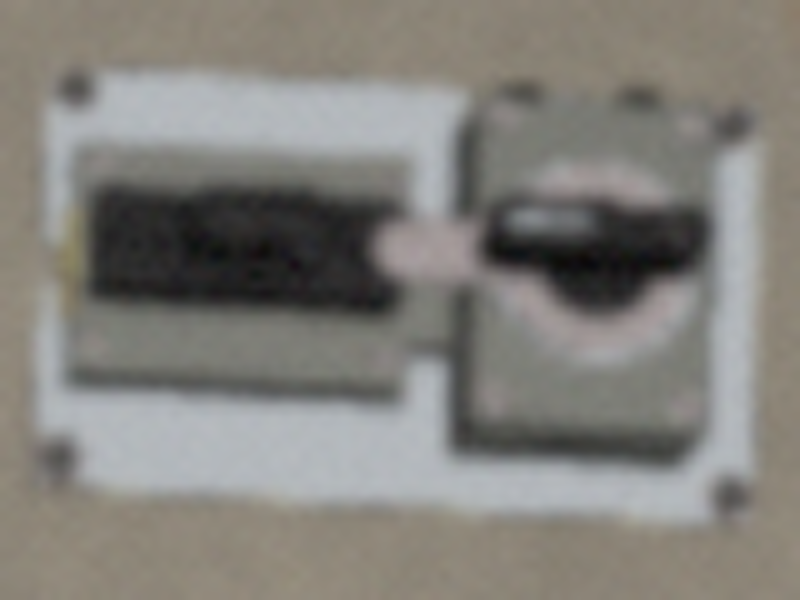

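View pics/scene1.png

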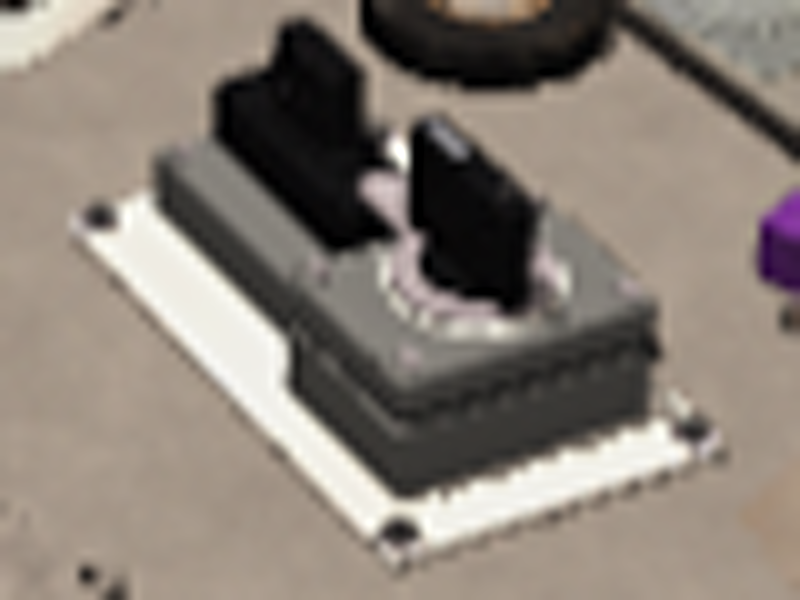

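The handle is on, with its tongue over the carrier's shoulder at crop (400,250), and the seated carrier is the smaller non-purple one. The isolator sits at about (0.565, -0.2625) with a yaw of about -3.4°.

```bash
cat >> h.py <<'E'
yaw=-3.4
RI=R.from_euler('z',yaw,degrees=True); O=np.array([0.565,-0.2625,0])
def iso(x,y,z): return O+RI.apply([x,y,z])
# tool down with y_t along isolator x, x_t along isolator y
RD=RI*R.from_matrix(np.array([[0,1,0],[1,0,0],[0,0,-1.]]))
E
python3 - <<'E'
from h import *
print(delta(iso(0,-.05,.20),RD))
E
```

```text
(array([-638.8, -648.5,   31.3]), array([ 0.   , -0.   ,  7.089]))
```

Emit:
{"api": "move_arm", "payload": {"targets": [[[-43,-43,2],[0,0,0],-1],[[-86,-86,4],[0,0,0],-1],[[-129,-129,6],[0,0,0],-1],[[-172,-172,8],[0,0,0],-1],[[-215,-215,10],[0,0,0],-1]]}}

```text
clock: 2.12
tcp_pos: [0.337, 0.2487, 0.2215]
orientation: [0.001, 0.195, 0.981, 0.0]
wrist_force: [1.9, 0.2, 0.2]
finger_gap: 0.0854
grip_force: 0.0
```

Emit:
{"api": "move_arm", "payload": {"targets": [[[-43,-43,2],[0,0,0],-1],[[-86,-86,4],[0,0,0],-1],[[-129,-129,6],[0,0,0],-1],[[-172,-172,8],[0,0,0],-1],[[-215,-215,10],[0,0,0],-1]]}}

```text
clock: 2.75
tcp_pos: [0.4534, -0.0327, 0.2116]
orientation: [0.001, 0.195, 0.981, 0.0]
wrist_force: [0.9, 0.3, -0.6]
finger_gap: 0.0853
grip_force: 0.0
```

Emit:
{"api": "move_arm", "payload": {"targets": [[[-43,-43,2],[0,0,1],-1],[[-86,-86,4],[0,0,2],-1],[[-129,-129,6],[0,0,3],-1],[[-172,-172,8],[0,0,4],-1],[[-209,-215,10],[0,0,5],-1]]}}

```text
clock: 3.38
tcp_pos: [0.5643, -0.3114, 0.2011]
orientation: [0.0, 0.594, 0.805, 0.0]
wrist_force: [0.7, 0.1, -0.6]
finger_gap: 0.0853
grip_force: 0.0
```

Run:
```python
from h import *
s=env.get_state();print(s['clock'],s['tcp_pos'],s['joint_pos'])
print(delta(iso(0,-.05,.16),RD))
```

```text
3.375 [ 0.5643109  -0.31136912  0.20111236] [-6.28780847e-01  4.59235419e-01  1.87950915e-01  1.29891289e+00
  2.87764620e-04  6.42626961e-01]
(array([-0.3, -2.5, 41.1]), array([4.000e-03, 1.000e-03, 2.055e+00]))
```

Emit:
{"api": "move_arm", "payload": {"targets": [[[0,-1,15],[0,0,1],-1],[[0,-2,30],[0,0,2.05],-1],[[0,-2,41],[0,0,2.05],-1],[[0,-2,41],[0,0,2.05],-1]]}}

```text
clock: 3.88
tcp_pos: [0.5611, -0.3093, 0.1593]
orientation: [-0.001, 0.724, 0.689, -0.0]
wrist_force: [-0.3, 0.3, -0.3]
finger_gap: 0.0853
grip_force: 0.0
```

Run:
```python
from h import *
for c in ['scene','top']:
    p=env.read_camera(c)
    for t in ['handle_grip','handle_tongue','fuse_carrier','carrier_grip','isolator']:
        for r in env.landmark_of(t,p)[:3]: print(c,t,np.round(r['centre'],4),round(r['confidence'],2))
    if c=='scene': crop(p,proj(p,iso(0,-.03,.1))[0],'pics/s2.png',40,30)
print(delta(iso(0,-.05,.071),RD), env.get_state()['tcp_pos'],iso(0,-.05,.09),iso(0,.014,.06),iso(0,.05,.078))
```

```text
scene handle_grip [ 0.5588 -0.3158  0.0898] 0.55
scene handle_grip [ 0.5661 -0.266   0.0014] 0.26
scene handle_tongue [ 0.5624 -0.248   0.0611] 0.59
scene fuse_carrier [ 0.7233 -0.3233  0.0195] 0.66
scene fuse_carrier [ 0.5869 -0.4961  0.0253] 0.65
scene fuse_carrier [ 0.5629 -0.2168  0.0324] 0.47
scene carrier_grip [ 0.7257 -0.3219  0.0668] 0.8
scene carrier_grip [ 0.5913 -0.4996  0.0899] 0.68
scene carrier_grip [ 0.5655 -0.2135  0.0808] 0.63
scene isolator [ 0.5648 -0.262   0.0024] 0.97
top fuse_carrier [ 0.5888 -0.4951  0.0251] 0.65
top fuse_carrier [ 0.7235 -0.322   0.0217] 0.58
top fuse_carrier [ 0.5691 -0.2127  0.0314] 0.48
top carrier_grip [ 0.591  -0.4975  0.0906] 0.6
top carrier_grip [ 0.7208 -0.3246  0.0651] 0.48
top carrier_grip [ 0.5682 -0.2152  0.0849] 0.41
top isolator [ 0.7151 -0.1178  0.0046] 0.33
(array([-2.6,  0.5, 89.4]), array([ 0.001, -0.   ,  0.04 ])) [ 0.56168864 -0.30981972  0.16036603] [ 0.56203468 -0.31241199  0.09      ] [ 0.56583029 -0.24852464  0.06      ] [ 0.56796532 -0.21258801  0.078     ]
```

View pics/s2.png

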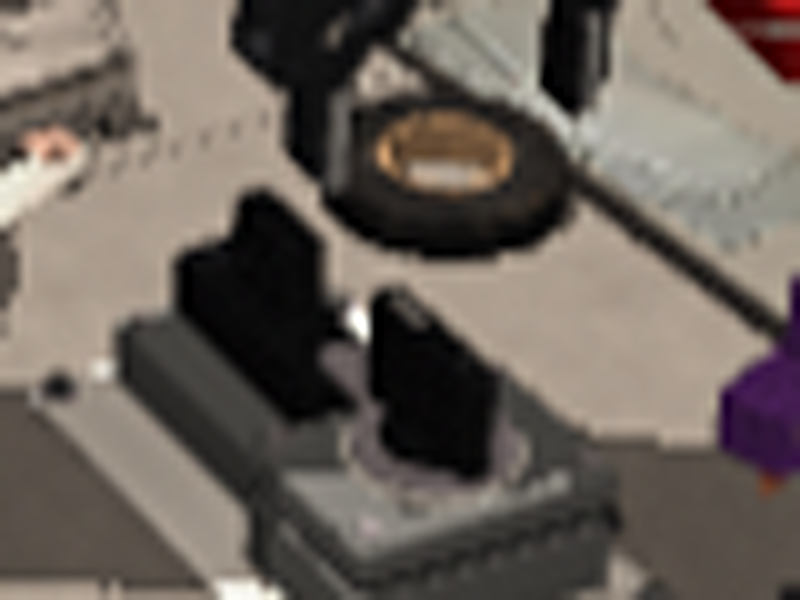

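The networks agree with my estimate, and the fingers at crop (310,130) and (570,60) straddle the bar's plane. I'm descending and closing on the bar.

Emit:
{"api": "move_arm", "payload": {"targets": [[[-2,0,30],[0,0,0],-1],[[-2.5,0,60],[0,0,0],-1],[[-2.5,0,80],[0,0,0],-1],[[-2.5,0,89],[0,0,0],-1],[[-2.5,0,89],[0,0,0],-0.3]], "squeeze": 20}}

```text
clock: 5.1
tcp_pos: [0.5613, -0.3122, 0.0709]
orientation: [-0.0, 0.725, 0.688, -0.0]
wrist_force: [-0.1, -0.3, 1.2]
finger_gap: 0.0699
grip_force: 0.0
```

Emit:
{"api": "move_arm", "payload": {"targets": [[[0,0,0],[0,0,0],1],[[0,0,0],[0,0,0],1],[[0,0,0],[0,0,0],1],[[0,0,0],[0,0,0],1],[[0,0,0],[0,0,0],1]], "squeeze": 20}}

```text
clock: 5.72
tcp_pos: [0.5609, -0.3125, 0.0722]
orientation: [-0.0, 0.726, 0.688, -0.0]
wrist_force: [-4.0, 1.1, 6.2]
finger_gap: 0.0136
grip_force: 22.0
```

Emit:
{"api": "move_arm", "payload": {"targets": [[[0,-0.5,0],[0,0,0],1],[[0,-0.5,0],[0,0,-0.7],1],[[0,-0.5,0],[0,0,-1.4],1],[[0,-0.5,0],[0,0,-2.1],1],[[0,-0.5,0],[0,0,-2.8],1]], "squeeze": 80}}

```text
clock: 6.35
tcp_pos: [0.5606, -0.3126, 0.0723]
orientation: [0.0, 0.536, 0.844, -0.0]
wrist_force: [-4.1, 0.9, 6.1]
finger_gap: 0.0129
grip_force: 78.5
```

Emit:
{"api": "move_arm", "payload": {"targets": [[[0,0,0],[0,0,-0.7],1],[[0,0,0],[0,0,-1.4],1],[[0,0,0],[0,0,-2.1],1],[[0,0,0],[0,0,-2.8],1],[[0,0,0],[0,0,-2.8],1]]}}

```text
clock: 6.98
tcp_pos: [0.5603, -0.3127, 0.0723]
orientation: [-0.0, 0.317, 0.948, -0.001]
wrist_force: [-4.7, -1.0, 6.0]
finger_gap: 0.0131
grip_force: 78.4
```

Run:
```python
from h import *
s=env.get_state();print(s['clock'],s['tcp_pos'],s['wrist_force'],s['ft_torque'],s['finger_gap'],s['joint_pos'])
print(delta(iso(0,-.05,.071),R.from_euler('z',90,degrees=True)*RD))
```

```text
6.975 [ 0.56033445 -0.31274046  0.07229299] [-4.70478055 -0.99508129  5.96254995] [0.03013575 0.9323589  0.15005865] 0.01312211459835485 [-0.63346127  0.52446352 -0.03183082  1.01452184 -0.00126709  0.01173369]
(array([-1.2,  1.3,  1.3]), array([-7.000e-03, -2.000e-03, -3.357e+00]))
```

Emit:
{"api": "move_arm", "payload": {"targets": [[[0,0,0],[0,0,-0.8],1],[[0,0,0],[0,0,-1.6],1],[[0,0,0],[0,0,-2.4],1],[[0,0,0],[0,0,-3.2],1],[[0,0,0],[0,0,-3.4],1]]}}

```text
clock: 7.6
tcp_pos: [0.5602, -0.3131, 0.0723]
orientation: [-0.0, 0.026, 1.0, -0.001]
wrist_force: [-4.9, -0.9, 6.8]
finger_gap: 0.0129
grip_force: 78.6
```

Run:
```python
from h import *
s=env.get_state();print(s['clock'],s['tcp_pos'],s['wrist_force'],s['ft_torque'],s['finger_gap'])
print(delta(iso(0,-.05,.071),R.from_euler('z',90,degrees=True)*RD))
```

```text
7.6 [ 0.56021948 -0.31305782  0.07230782] [-4.90800318 -0.91292729  6.8053512 ] [-0.07063131  0.98825559 -0.29954488] 0.012888356435722175
(array([-1.8,  0.7,  1.3]), array([-0.009, -0.005,  0.046]))
```

The handle is at the off stop, since the torque reversed. I'll open, retreat upward and turn back above the carrier.

Emit:
{"api": "move_arm", "payload": {"targets": [[[0,0,0],[0,0,0],-0.2],[[0,0,0],[0,0,0],-0.2],[[0,0,0],[0,0,0],-0.2],[[0,0,-40],[0,0,0],-0.2],[[0,0,-90],[0,0,0],-0.2]], "squeeze": 20}}

```text
clock: 8.22
tcp_pos: [0.5603, -0.3115, 0.1606]
orientation: [-0.001, 0.026, 1.0, 0.001]
wrist_force: [0.1, 0.5, 0.9]
finger_gap: 0.0514
grip_force: 0.0
```

Run:
```python
from h import *
p=env.read_camera('scene')
for t in ['handle_grip','handle_tongue']:
    for r in env.landmark_of(t,p)[:2]: print(t,np.round(r['centre'],4),round(r['confidence'],2))
print('expected off tongue',iso(-.064,-.05,.06))
crop(p,proj(p,iso(0,-.03,.1))[0],'pics/s3.png',40,30)
print(delta(iso(0,.05,.16),RD), env.get_state()['finger_gap'])
```

```text
handle_grip [ 0.56   -0.3103  0.0895] 0.72
handle_tongue [ 0.4974 -0.307   0.0622] 0.56
expected off tongue [ 0.49814733 -0.30861638  0.06      ]
(array([  0.5, 101.1,   4.5]), array([0.011, 0.044, 9.04 ])) 0.05110248174372591
```

View pics/s3.png

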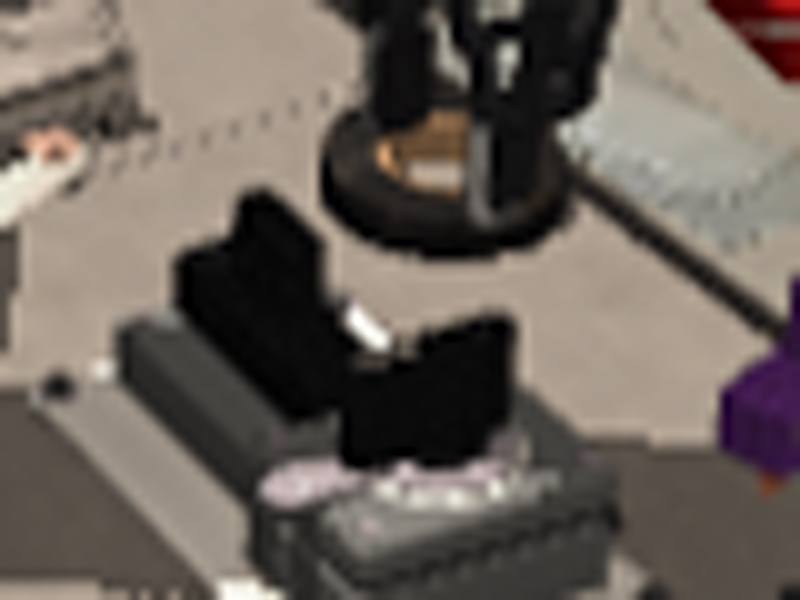

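The handle is off, with the tongue pointing to the front at crop (300,480). Next I'll move over the carrier.

Emit:
{"api": "move_arm", "payload": {"targets": [[[0,20,0],[0,0,1],-0.2],[[0,40,0],[0,0,2],-0.2],[[0,60,0],[0,0,3],-0.2],[[0,80,0],[0,0,4],-0.2],[[1,101,0],[0,0,5],-0.2]]}}

```text
clock: 9.0
tcp_pos: [0.5647, -0.2103, 0.1596]
orientation: [-0.001, 0.449, 0.894, 0.0]
wrist_force: [0.5, 1.0, -0.5]
finger_gap: 0.051
grip_force: 0.0
```

Emit:
{"api": "move_arm", "payload": {"targets": [[[0,0,0],[0,0,1],-0.2],[[0,0,0],[0,0,2],-0.2],[[0,0,0],[0,0,3],-0.2],[[0,0,0],[0,0,4],-0.2],[[0,0,0],[0,0,4.03],-0.2]]}}

```text
clock: 9.62
tcp_pos: [0.5648, -0.2109, 0.1599]
orientation: [-0.001, 0.727, 0.687, -0.0]
wrist_force: [-0.7, 0.5, 0.4]
finger_gap: 0.0514
grip_force: 0.0
```

Run:
```python
from h import *
print(delta(iso(-.001,.05,.062),RD), env.get_state()['tcp_pos'])
```

```text
(array([-1.6,  2.5, 97.9]), array([-0.011, -0.006,  0.019])) [ 0.56476218 -0.21092226  0.15988205]
```

Emit:
{"api": "move_arm", "payload": {"targets": [[[-1.5,2.5,30],[0,0,0],-0.2],[[-1.5,2.5,60],[0,0,0],-0.2],[[-1.5,2.5,85],[0,0,0],-0.2],[[-1.5,2.5,97],[0,0,0],-0.2],[[-1.5,2.5,97],[0,0,0],0.2]]}}

```text
clock: 10.25
tcp_pos: [0.567, -0.2126, 0.0633]
orientation: [-0.001, 0.727, 0.687, -0.0]
wrist_force: [-0.3, 0.3, 1.2]
finger_gap: 0.0351
grip_force: 0.0
```

Emit:
{"api": "move_arm", "payload": {"targets": [[[0,0,0],[0,0,0],1],[[0,0,0],[0,0,0],1],[[0,0,0],[0,0,0],1],[[0,0,0],[0,0,0],1],[[0,0,0],[0,0,0],1]], "squeeze": 25}}

```text
clock: 10.88
tcp_pos: [0.568, -0.2133, 0.0652]
orientation: [0.001, 0.727, 0.686, 0.0]
wrist_force: [-2.4, -0.7, 5.1]
finger_gap: 0.0153
grip_force: 31.8
```

Emit:
{"api": "move_arm", "payload": {"targets": [[[0,0,0],[0,0,0],1],[[0,0,0],[0,0,0],1],[[0,0,-4],[0,0,0],1],[[0,0,-8],[0,0,0],1],[[0,0,-12],[0,0,0],1]], "squeeze": 70}}

```text
clock: 11.5
tcp_pos: [0.5675, -0.2126, 0.0757]
orientation: [-0.001, 0.727, 0.686, 0.0]
wrist_force: [0.9, -0.3, -6.8]
finger_gap: 0.0147
grip_force: 68.3
```

Emit:
{"api": "move_arm", "payload": {"targets": [[[0,0,-6],[0,0,0],1],[[0,0,-12],[0,0,0],1],[[0,0,-20],[0,0,0],1],[[0,0,-35],[0,0,0],1],[[0,0,-60],[0,0,0],1]]}}

```text
clock: 12.12
tcp_pos: [0.5674, -0.2129, 0.1372]
orientation: [-0.0, 0.727, 0.686, -0.0]
wrist_force: [-0.1, -1.1, -2.1]
finger_gap: 0.0151
grip_force: 69.0
```

Run:
```python
from h import *
s=env.get_state();print(s['clock'],s['tcp_pos'],s['finger_gap'],s['wrist_force'])
# target: carrier origin at z 0.25, tipped 45 about isolator -y ; grasp point ~50mm above origin, TCP ~31mm
T=R.from_rotvec(RI.apply([0,-np.pi/4,0]))
o=iso(-.03,.05,.25); a=(T*RI).apply([0,0,1])
print(delta(o+a*.031,T*RD))
```

```text
12.125 [ 0.56737329 -0.21287077  0.13716489] 0.015138062453706561 [-0.11471402 -1.14607495 -2.06511194]
(array([   0.5,  -51.4, -134.7]), array([-4.504, -0.006,  0.008]))
```

Emit:
{"api": "move_arm", "payload": {"targets": [[[0,-10,-27],[0,0,0],1],[[0,-20,-54],[0,0,0],1],[[0,-30,-81],[0,0,0],1],[[0,-40,-108],[-0.5,0,0],1],[[0,-51,-135],[-1,0,0],1]]}}

```text
clock: 12.75
tcp_pos: [0.5169, -0.2102, 0.2734]
orientation: [0.065, 0.724, 0.684, 0.061]
wrist_force: [-0.1, -0.6, -1.1]
finger_gap: 0.0149
grip_force: 69.1
```

Emit:
{"api": "move_arm", "payload": {"targets": [[[0,0,0],[-0.7,0,0],1],[[0,0,0],[-1.4,0,0],1],[[0,0,0],[-2.1,0,0],1],[[0,0,0],[-2.8,0,0],1],[[0,0,0],[-3.5,0,0],1]]}}

```text
clock: 13.38
tcp_pos: [0.5165, -0.21, 0.2729]
orientation: [0.281, 0.671, 0.634, 0.264]
wrist_force: [-0.8, -0.7, -2.1]
finger_gap: 0.015
grip_force: 69.2
```

Emit:
{"api": "move_arm", "payload": {"targets": [[[0,0,0],[0,0,0],1],[[0,0,0],[0,0,0],1],[[0,0,0],[0,0,0],1],[[0,0,0],[0,0,0],1]]}}

```text
clock: 13.88
tcp_pos: [0.5178, -0.2106, 0.2724]
orientation: [0.279, 0.671, 0.634, 0.263]
wrist_force: [0.2, 0.6, -2.3]
finger_gap: 0.0147
grip_force: 69.1
```

Run:
```python
from h import *
s=env.get_state();print(s['clock'],s['tcp_pos'],s['finger_gap'],s['wrist_force'],q2R(s['orientation']).apply([0,0,1]),s['qvel'])
p=env.read_camera('scene')
for t in ['handle_tongue','fuse_carrier','carrier_grip']:
    for r in env.landmark_of(t,p)[:3]: print(t,np.round(r['centre'],4),round(r['confidence'],2))
crop(p,proj(p,iso(-.03,0,.15))[0],'pics/s4.png',60,45,6)
```

```text
13.875 [ 0.51780077 -0.21059811  0.27237717] 0.014738347094622172 [ 0.22435452  0.59872541 -2.30167631] [ 0.70620768 -0.04087259 -0.70682398] [-0.00212024 -0.00285127 -0.01765431 -0.00237067  0.0029363   0.00185676]
handle_tongue [ 0.4943 -0.3091  0.0623] 0.67
fuse_carrier [ 0.5425 -0.2151  0.2496] 0.67
fuse_carrier [ 0.5875 -0.4969  0.024 ] 0.57
fuse_carrier [ 0.7219 -0.3265  0.02  ] 0.53
carrier_grip [ 0.5053 -0.2101  0.2805] 0.61
carrier_grip [ 0.722  -0.3237  0.0679] 0.58
carrier_grip [ 0.5912 -0.5002  0.0884] 0.57
```

View pics/s4.png

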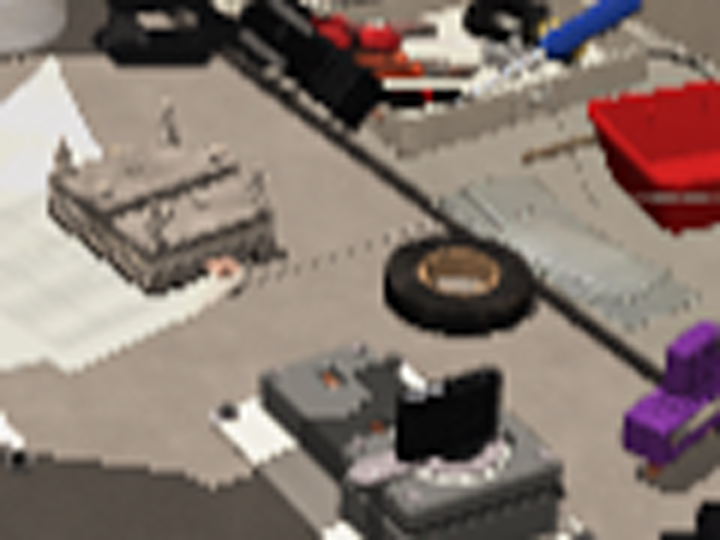

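The fuse base at crop (330,400) is empty and the handle is off. The networks place the carrier's origin at z ≈ 0.25, tipped about 45°, and the arm is still. Handing in.

```bash
python3 -c "
from workcell import env
print(env.hand_in())"
```

```text
the job is handed in; nothing more can be done
None
```

The isolator is off. The fuse carrier is out of its base and held still about 25 cm above the bench, tipped 45° to the front with its fuse link facing up. The job was handed in at about 14 s; no verdict came back.

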